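# Set the mixing ratio: push the pump's selector lever through its gate to the green slot

## Task

On the resin metering pump, push the ball-topped selector lever with the fingertips, without gripping it, through the H-shaped gate and fully home into the slot marked with the green dot; do not run it deep into any of the other three coloured slots. Push gently, never forcing it against the gate, and leave everything else on the pump and table where it stands.

Things in the scene. Friction and masses are not known exactly. Their poses are not given: they have to be found in the camera images.
- pump: resin metering pump: low white box, 280 (x) x 240 (y) x 90 mm, fixed to the table. Origin on the table under its centre; x axis along the gate's lanes (away from the robot, turned by up to 0.35 rad), y along the cross channel, z up. On its far end two sight bowls reach 125 mm above the table, beginning 86 mm from the centre
- gate (a point): centre of the top of the aluminium gate plate (150 x 146 mm, 100 mm above the table); axes as the pump. In the plate three lanes along x, at y = -26, 0, +26 mm, 66 mm long, 17 mm wide, are joined at x = 0 by a cross channel 17 mm wide, so each lane has a near and a far slot. The four slots of the outer lanes have coloured dots, the middle lane has none
- lever: selector lever: steel stem 10 mm thick with a black ball knob 42 mm across, rocking about a pivot under the gate's centre, 10 mm above the table. Origin at the pivot, z along the stem to the knob. The stem can only follow the gate; it stays wherever it is left (about 2 N at the knob moves it). No spring, no detent
- knob (a point): centre of the ball knob, 170 mm from the pivot: 180 mm above the table upright, about 165 mm in an outer slot. It moves about twice as far as the stem in the gate: 50 mm in x from cross channel to slot end, 49 mm in y from middle to outer lane. Play lets it stand up to 7 mm off a lane's or channel's middle. It starts anywhere along the middle lane, near end to far end
- mark_green: round green dot, 20 mm across, 3 mm thick, on the gate plate beyond the end of one of the four outer slots, 50 mm from the gate's centre in x and 49 mm in y (near or far, left or right); origin under its centre. With the lever fully home in that slot the knob's centre stands above the dot, give or take the play. The four dots swap places from run to run
- mark_red: round red dot, 20 mm across, 3 mm thick, on the gate plate beyond the end of one of the four outer slots, 50 mm from the gate's centre in x and 49 mm in y (near or far, left or right); origin under its centre. With the lever fully home in that slot the knob's centre stands above the dot, give or take the play. The four dots swap places from run to run
- mark_yellow: round yellow dot, 20 mm across, 3 mm thick, on the gate plate beyond the end of one of the four outer slots, 50 mm from the gate's centre in x and 49 mm in y (near or far, left or right); origin under its centre. With the lever fully home in that slot the knob's centre stands above the dot, give or take the play. The four dots swap places from run to run
- mark_blue: round blue dot, 20 mm across, 3 mm thick, on the gate plate beyond the end of one of the four outer slots, 50 mm from the gate's centre in x and 49 mm in y (near or far, left or right); origin under its centre. With the lever fully home in that slot the knob's centre stands above the dot, give or take the play. The four dots swap places from run to run
- dose_cup: small white plastic cup, 44 mm across, 40 mm tall, standing on the pump's 90 mm high deck at a far corner (bystander); origin under its centre
- syringe: white and blue plastic syringe, about 125 mm long and 18 to 26 mm thick, lying across the near end of the pump's 90 mm high deck (bystander); origin on its underside at mid-length, axis along its y
- cup_stack: stack of white paper cups, 82 mm across, 120 mm tall (bystander); origin under its centre
- tin_large: steel tin, 72 mm across, 130 mm tall (bystander); origin under its centre
- tin_small: steel tin with red band, 54 mm across, 98 mm tall (bystander); origin under its centre
- brush_tub: clear plastic tub, 140 mm across, 120 mm tall, with brushes standing in it up to about 195 mm (bystander); origin under its centre
- brush: hand brush lying flat on the table (bystander); origin under its middle
- mix_stick: flat wooden mixing stick, 150 x 18 x 6 mm, lying on the table (bystander); origin under its centre

How it is judged:
By the outcome, as a careful person would: the job done as asked, in the order asked, and still so for the second after the job is handed in, with the robot touching nothing.
It also fails if it takes over 58 s, if anything falls off the work surface, if the arm or the gripper's body presses on something with over 40 N, if the wrist force passes 120 N, or if a joint passes its speed limit or range.

## Robot

A 6-joint arm with a two-finger parallel gripper is mounted at the origin on the work surface. World frame = base frame: x ahead of the robot, y to its left, z up, the work surface at z = 0. Lengths are in m, angles in rad, forces in N, time in s.
With the tool pointing down it reaches from about 0.35 to 0.85 m from the base axis. Payload 8.1 kg.
Tool frame: the origin (TCP) lies midway between the tips of the shut fingers; the grasp point (between the pads) lies 19 mm behind it (robot.grip_point_offset is the distance from the TCP to the grasp point, in m); z points along the fingers, y is the line along which they close (so a half turn about z gives the same grasp; the last joint's range is limited). The gripper opens to 93 mm and grips with 3 to 60 N. Pads are 15 mm wide; open, the fingers measure 128 mm over their backs; the gripper's body (75 mm by 188 mm) begins 65 mm behind the grasp point.
Start: joints at [-0.085, 0.13, 1.488, -0, 1.523, -0.085], TCP at [0.6, 0, 0.18] pointing down, gripper open.
Joint ranges: [-2.96, 2.96], [-0.89, 2.26], [0.02, 2.5], [-1.34, 4.48], [0, 2.73], [-2.66, 2.66]. Speed limits (rad/s): [2.39, 2.39, 2.79, 3.14, 3.14, 3.14].

## Interface

Orientations are given as a rotation vector (axis times angle).
In Python, from plant import robot, read_camera, job gives the robot as it stands.
- The arm moves only by the shell command python3 -m inch 'ROWS' [FORCE]. ROWS is JSON, one flat list of numbers, 5 for each row, row after row: the shift along the world's x, y, z in mm, then the turn about the world's z in degrees, then the opening in per cent of the stroke, from 0 (shut) to 100 (fully open). In form: [dx, dy, dz, yaw, hand, dx, dy, dz, yaw, hand, ...]. A call has 1 to 10 rows; each row is the pose to reach, as a shift and turn from the pose commanded when the call began; what a row does not reach only later rows make up. A row lasts 1/12 s, in which the tool goes at most 41.7 mm and 7.16 degrees, less where a joint would pass 70% of its speed; a pose out of reach is approached as far as the arm can. A call with a gripper value outside its range is refused whole. The fingers move at their own pace and stop on an object; FORCE is the grip in N (left out, the last holds). Time passes only in rows, so rows that repeat a pose let the fingers close. It gives the time, the measured TCP pose, the force, the opening and the grip force at its end, in the units of the state.
- robot.read_state(): the state, without advancing time (a new reading comes with each control period).
- read_camera(name): name is "scene" or "side" or "wrist"; returns a dict with "image" (480x640x3 uint8, blue, green, red), "K" (3x3 intrinsics, pixels), "extrinsics" (4x4, takes a point from world to camera coordinates); the wrist camera has in their place "mount" (4x4, takes a point from camera to tool coordinates, whose origin is the TCP and whose axes are the flange's). Camera axes: x right, y down, z forward; pixel columns grow to the right and rows downward; lengths in m; the calibration is good to about 2 mm. The wrist camera is an equidistant fisheye: a pixel r from the principal point sees the ray r / f radians off the axis. A picture is of the moment at which its call begins: read the wrist's pose just before it. There is no depth.
- job.close_job(): hands the job in; it is judged then, once.
The state is a dict: "t": time; "q": joint angles; "dq": joint speeds; "joint_torque": joint torques, N m; "tool_pos": TCP position; "orientation": TCP orientation; "force": force on the tool from outside, world axes, zero at the start; "wrist_torque": the same for the moment, N m; "opening": finger opening in m; "gripper_force": force on a finger pad.
Only numpy, scipy, OpenCV 4.12 (cv2) and the standard library are available. Lean on these libraries where they do the work, as an engineer would, in place of code of your own. Each camera call takes 0.05 s, during which the arm holds its last target. There are 200 camera calls.

## Working session

There is one attempt and no reset: what is moved stays moved. The work goes in short steps, Python scripts to look and compute and a shell command to move; the robot and the scene stay as the last step left them, time stands still between calls to the robot, and variables do not carry over. Pictures are saved under pics/ and viewed, at most 10 in all, crops included, and the job is handed in when it is done.

```bash
mkdir -p pics; python3 - <<'E'
from plant import robot, read_camera
import cv2,numpy as np
s=robot.read_state();print(s['t'],s['tool_pos'],s['orientation'],s['force'],s['opening'])
for n in('scene','side'):
    c=read_camera(n);cv2.imwrite(f'pics/{n}0.png',c['image']);np.savez(f'{n}.npz',K=c['K'],E=c['extrinsics']);print(c['K'].round(1).tolist(),c['extrinsics'].round(3).tolist())
E
```

```text
0.0 [5.99365257e-01 6.30851586e-05 1.79194360e-01] [-2.22042799e+00 -2.22050377e+00  1.90287768e-03] [ 0.48569964  0.27187134 -0.97527311] 0.09279010702383066
[[542.2, 0.0, 317.7], [0.0, 542.2, 234.1], [0.0, 0.0, 1.0]] [[0.28, 0.96, -0.019, -0.147], [0.629, -0.198, -0.752, -0.23], [-0.725, 0.198, -0.659, 1.666], [0.0, 0.0, 0.0, 1.0]]
[[453.0, 0.0, 317.5], [0.0, 453.0, 236.8], [0.0, 0.0, 1.0]] [[-0.915, -0.404, 0.003, 0.474], [-0.237, 0.531, -0.813, 0.239], [0.327, -0.745, -0.582, 0.854], [0.0, 0.0, 0.0, 1.0]]
```

View pics/scene0.png

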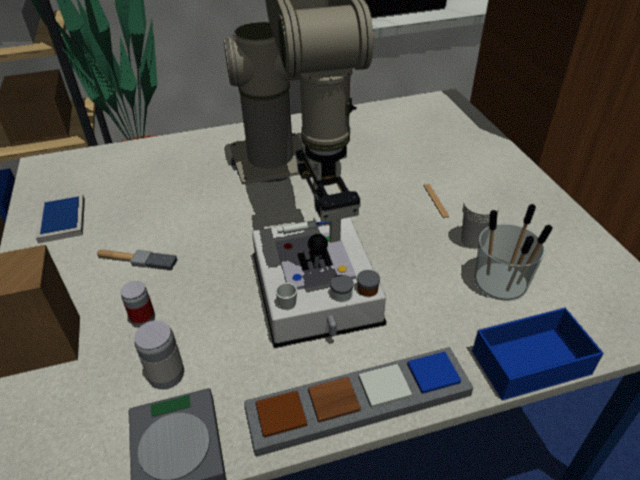

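View pics/side0.png

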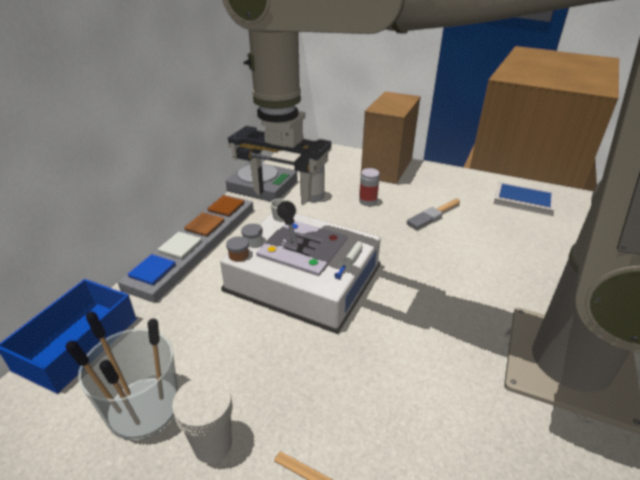

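The scene picture shows the pump at about (318,275), with the knob at (318,243), red dot at (288,246), blue at (297,278) and yellow at (342,269). The side picture shows green at (313,262), near and left. The knob is at (287,211). I'll enlarge both.

```bash
python3 - <<'E'
import cv2,numpy as np
a=cv2.imread('pics/scene0.png')[205:345,245:395];b=cv2.imread('pics/side0.png')[185:325,215:395]
a=cv2.resize(a,None,fx=4,fy=4,interpolation=3);b=cv2.resize(b,None,fx=4,fy=4,interpolation=3)
cv2.imwrite('pics/a.png',a);cv2.imwrite('pics/b.png',b)
E
```

```text
(no output)
```

View pics/a.png

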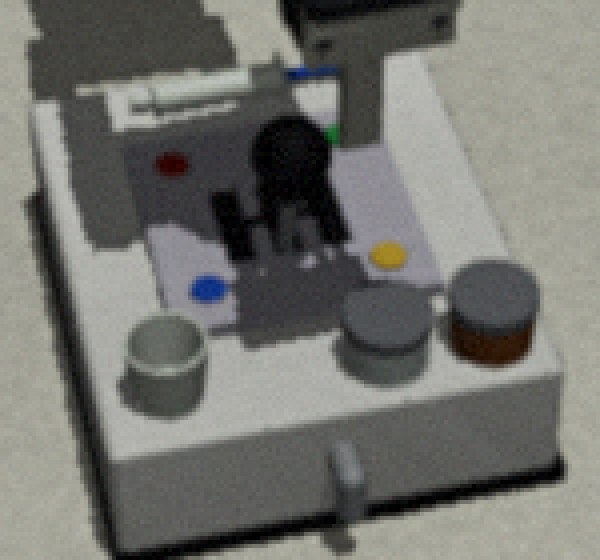

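View pics/b.png

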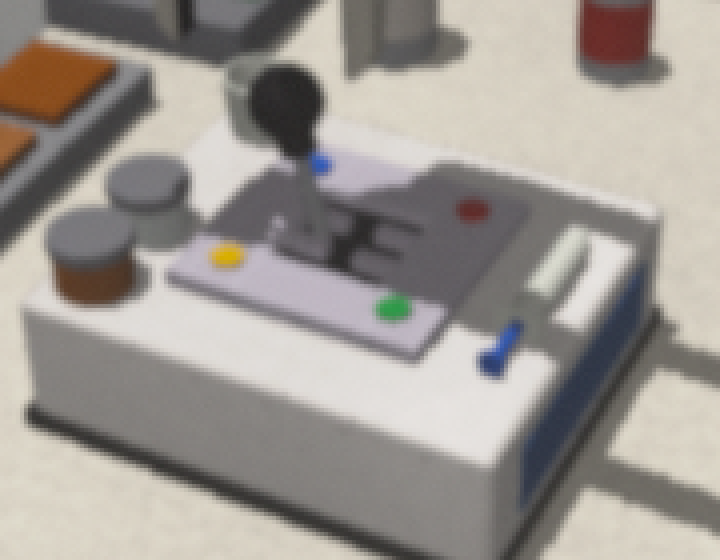

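Near-left is green (crop b 394,308). The other dots in crop b are yellow far-left (227,256), red near-right (473,210) and blue far-right (319,165). The knob is at (291,154) in crop a and (287,104) in crop b.

```bash
cat > h.py <<'E'
import numpy as np
C={n:np.load(f'{n}.npz') for n in('scene','side')}
def ray(n,p):
    K,E=C[n]['K'],C[n]['E'];R,t=E[:3,:3],E[:3,3]
    return -R.T@t, R.T@np.linalg.inv(K)@np.array([*p,1.])
def onz(n,p,z):
    o,d=ray(n,p);return (o+d*(z-o[2])/d[2])
def tri(ps):
    A=[];b=[]
    for n,p in ps:
        o,d=ray(n,p);d/=np.linalg.norm(d);P=np.eye(3)-np.outer(d,d);A.append(P);b.append(P@o)
    return np.linalg.lstsq(np.vstack(A),np.hstack(b),rcond=None)[0]
# gate frame fit later stored in gate.npy: cx,cy,th
def togate(p):
    cx,cy,th=np.load('gate.npy');c,s=np.cos(th),np.sin(th)
    d=np.array(p[:2])-[cx,cy];return np.array([c*d[0]+s*d[1],-s*d[0]+c*d[1]])
def fromgate(g):
    cx,cy,th=np.load('gate.npy');c,s=np.cos(th),np.sin(th)
    return np.array([cx+c*g[0]-s*g[1],cy+s*g[0]+c*g[1]])
E
python3 - <<'E'
from h import *
from scipy.optimize import least_squares
f=lambda x,y,n:((x+.5)/4-.5+{'scene':245,'side':215}[n],(y+.5)/4-.5+{'scene':205,'side':185}[n])
obs=[((-50,-49),'scene',(172,164)),((50,-49),'scene',(209,289)),((50,49),'scene',(389,255)),
((50,-49),'side',(319,165)),((-50,-49),'side',(473,210)),((50,49),'side',(227,256)),((-50,49),'side',(394,308))]
G=np.array([o[0] for o in obs])/1e3;W=np.array([onz(n,f(*p,n),.103)[:2] for _,n,p in obs]);print(W.round(3).tolist())
def r(v):
    c,s=np.cos(v[2]),np.sin(v[2]);return (G@np.array([[c,s],[-s,c]])+v[:2]-W).ravel()
q=least_squares(r,[.6,0,0]);print(q.x,(q.fun*1e3).round(1));np.save('gate.npy',q.x)
k=tri([('scene',f(291,154,'scene')),('side',f(287,104,'side'))]);print('knob',k,togate(k)*1e3)
E
```

```text
[[0.51, -0.063], [0.61, -0.068], [0.614, 0.03], [0.607, -0.069], [0.509, -0.064], [0.614, 0.03], [0.514, 0.034]]
[ 0.56154737 -0.01693664 -0.04739376] [-0.4 -0.2 -1.1 -0.2 -0.6 -0.5  2.   0.3 -0.1 -0.  -0.  -0.   0.2  0.6]
knob [ 0.59908557 -0.01826243  0.17561506] [37.55886161  0.45410797]
```

Triangulation puts the knob at gate (+37.6, 0) mm, in the far half of the middle lane. The gate's yaw is -0.047 rad and green is near-left, gate (-50, +49). The plan is to pull it back to the cross channel from the far side, push it left, then pull it near.

Next I raise, shut the fingers and move over the far side of the knob.

```bash
python3 -m inch '[0,0,25,0,100, 0,0,50,0,100, 0,0,75,0,50, 0,0,75,0,0, 20,-7,75,-1,0, 40,-14,75,-2,0, 57,-21,75,-2.7,0, 57,-21,75,-2.7,0, 57,-21,75,-2.7,0]' 20; python3 - <<'E'
from h import *
for g in [(-95,0),(95,0),(82,0),(40,0),(0,-75),(0,20),(90,49),(-15,49)]: print(g,(fromgate(np.array(g)/1e3)*1e3).round(1))
E
```

```text
t: 0.85
tool_pos: [0.6567, -0.0212, 0.2536]
orientation: [-2.272, -2.167, 0.002]
force: [-1.1, -0.3, 0.8]
opening: 0.051
gripper_force: 0.0
(-95, 0) [466.7 -12.4]
(95, 0) [656.4 -21.4]
(82, 0) [643.5 -20.8]
(40, 0) [601.5 -18.8]
(0, -75) [558.  -91.9]
(0, 20) [562.5   3. ]
(90, 49) [653.8  27.7]
(-15, 49) [548.9  32.7]
```

```bash
python3 -m inch '[0,0,0,0,0, 0,0,0,0,0, 0,0,0,0,0, 0,0,0,0,0, 0,0,-25,0,0, 0,0,-50,0,0, 0,0,-75,0,0, 0,0,-93,0,0, 0,0,-93,0,0]'; python3 - <<'E'
from plant import read_camera
import cv2
c=read_camera('side')['image'][150:290,215:395];cv2.imwrite('pics/c.png',cv2.resize(c,None,fx=4,fy=4,interpolation=3))
E
```

```text
t: 1.6
tool_pos: [0.6538, -0.0205, 0.1569]
orientation: [-2.269, -2.165, 0.008]
force: [-0.8, 0.3, -0.8]
opening: 0.0007
gripper_force: 0.0
```

View pics/c.png

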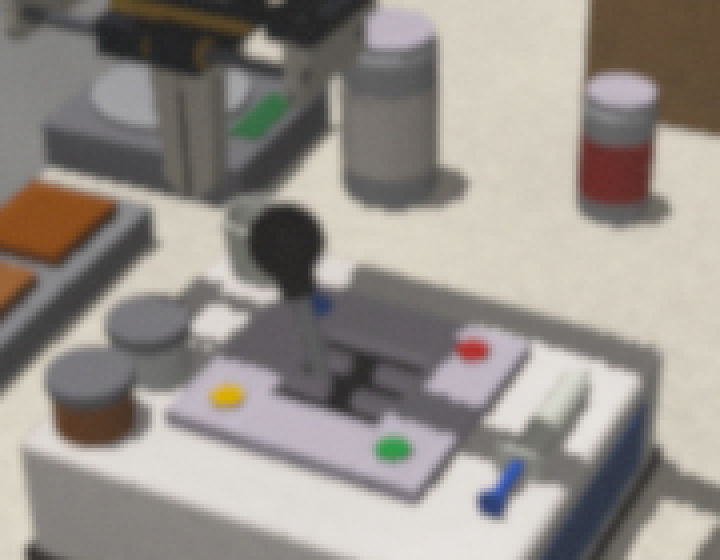

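The shut fingers' tips are at crop c (190,195) and the knob is at (287,244). The tips look higher than I expected, so I'll check by projection.

```bash
python3 - <<'E'
from h import *
from plant import robot
s=robot.read_state();print(s['tool_pos'],s['orientation'])
K,E=C['side']['K'],C['side']['E']
for p in (s['tool_pos'],[.599,-.018,.176]):
    u=K@(E[:3,:3]@p+E[:3,3]);u=u[:2]/u[2];print((u-[215,150])*4)
E
```

```text
[ 0.65498613 -0.02062843  0.15977451] [-2.27031622 -2.1661453   0.00483116]
[197.48580983 242.46173109]
[285.59233179 242.02209147]
```

```bash
python3 - <<'E'
from h import *
from plant import robot,read_camera
import cv2
def pr(n,p):
    K,E=C[n]['K'],C[n]['E'];u=K@(E[:3,:3]@np.array(p)+E[:3,3]);return u[:2]/u[2]
for x in(.545,.553,.6,.646,.655):
    print(x,pr('scene',[x,0,.18]).round(1),pr('side',[x,0,.18]).round(1))
p=robot.read_state()['tool_pos']
out=[]
for n in('scene','side'):
    im=read_camera(n)['image'];u=pr(n,p);print(n,u)
    x,y=(u-[50,70]).astype(int);c=cv2.resize(im[y:y+120,x:x+95],None,fx=4,fy=4,interpolation=3)
    cv2.drawMarker(c,(int((u[0]-x)*4),int((u[1]-y)*4)),(255,0,255),0,20,1);out.append(c)
cv2.imwrite('pics/d.png',np.hstack(out))
E
```

```text
0.545 [318.5 223.6] [305.9 218.9]
0.553 [319.6 225.9] [302.3 218. ]
0.6 [326.1 240.1] [282. 213.]
0.646 [332.8 254.8] [262.7 208.2]
0.655 [334.1 257.8] [259.  207.3]
scene [324.27267818 267.25838137]
side [264.37145246 210.61543277]
```

View pics/d.png

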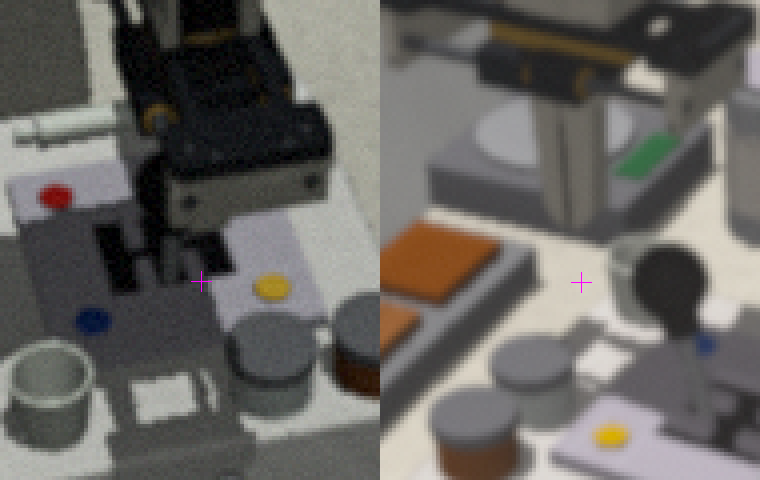

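```bash
python3 - <<'E'
from h import *
for s in((258,193),(312,200)): print(tri([('scene',(335,241)),('side',s)]))
from plant import read_camera,robot
import cv2
w=read_camera('wrist');cv2.imwrite('pics/w.png',w['image']);print(w['K'].round(1).tolist(),w['mount'].round(3).tolist())
E
```

```text
[0.65061796 0.00410647 0.21889543]
[ 0.57097219 -0.00482887  0.18927537]
[[371.6, 0.0, 319.1], [0.0, 371.6, 233.3], [0.0, 0.0, 1.0]] [[-0.0, -0.961, -0.277, 0.076], [1.0, 0.0, -0.001, 0.0], [0.001, -0.277, 0.961, -0.204], [0.0, 0.0, 0.0, 1.0]]
```

View pics/w.png

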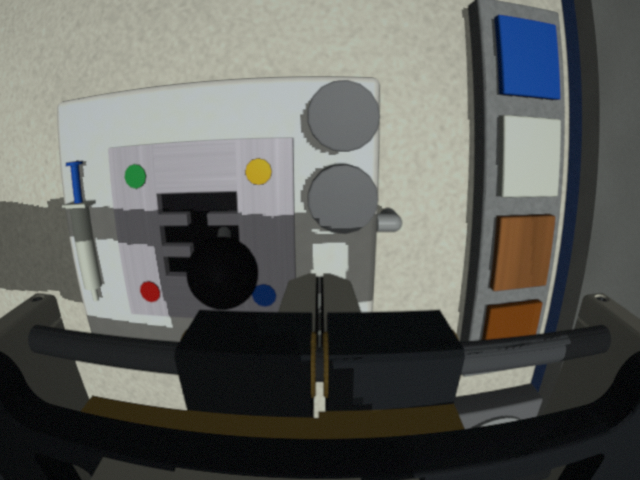

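The three cameras agree that the visible fingertips end about 28 mm above the reported TCP, so I'll work lower, at a reported z of about 0.135. That still clears the bowls and cup even if the TCP reading is right. I descend, then push gently in -x.

```bash
python3 -m inch '[-4,0,-8,0,0, -8,0,-16,0,0, -8,0,-25,0,0, -8,0,-25,0,0, -12,0,-25,0,0, -12,0,-25,0,0]'; python3 -m inch '[-3,0,0,0,0, -6,0,0,0,0, -9,0,0,0,0, -12,1,0,0,0, -12,1,0,0,0]'
```

```text
t: 2.3
tool_pos: [0.6444, -0.021, 0.137]
orientation: [-2.273, -2.168, 0.001]
force: [-0.0, 0.0, 0.7]
opening: 0.0009
gripper_force: 0.0
t: 2.72
tool_pos: [0.6333, -0.0202, 0.138]
orientation: [2.272, 2.167, 0.001]
force: [1.8, -1.1, 0.1]
opening: 0.0007
gripper_force: 0.9
```

```bash
cat > knob.py <<'E'
from h import *
from plant import read_camera,robot
import cv2
from scipy.optimize import brentq
cen=np.append(fromgate((0,0)),.01)
im=read_camera('side')['image'];m=(im.max(2)<60).astype(np.uint8)
m[:185]=0;m[262:]=0;m[:,:255]=0;m[:,345:]=0
d=cv2.distanceTransform(m,cv2.DIST_L2,5);r=d.max()
ys,xs=np.where(d>r-.7);u=(xs.mean(),ys.mean())
o,v=ray('side',u);v/=np.linalg.norm(v)
b=v@(o-cen);D=b*b-((o-cen)@(o-cen)-.17**2);p=o+v*(-b-np.sqrt(max(D,0)))
p2=o+v*(-b+np.sqrt(max(D,0)))
print('px',np.round(u,1),'r',r.round(1),'gate',(togate(p)*1e3).round(1),'z',p[2].round(3),'| alt',(togate(p2)*1e3).round(1),p2[2].round(3))
s=robot.read_state();print('tcp gate',(togate(s['tool_pos'])*1e3).round(1),s['tool_pos'][2].round(3),s['force'].round(1),s['t'])
cv2.imwrite(f"pics/k{s['t']:.2f}.png",cv2.resize(im[150:290,215:395],None,fx=4,fy=4))
E
python3 knob.py; python3 -m inch '[-3,0,0,0,0, -6,0,0,0,0, -9,0,0,0,0, -12,1,0,0,0, -12,1,0,0,0]'; python3 knob.py
```

```text
px [285.6 210.8] r 8.2 gate [38.8  1.8] z 0.176 | alt [ 102.4 -103.2] 0.098
tcp gate [71.9  0.1] 0.138 [ 1.5 -2.1  0.3] 2.7667
t: 3.18
tool_pos: [0.6233, -0.0193, 0.1404]
orientation: [2.27, 2.165, 0.006]
force: [3.7, -2.8, 9.1]
opening: 0.0007
gripper_force: 4.4
px [289.5 210.5] r 8.4 gate [30.6 -0.6] z 0.177 | alt [  95.6 -110.5] 0.097
tcp gate [61.8  0.5] 0.14 [ 4.8 -2.3 10.7] 3.2333
```

View pics/k3.23.png

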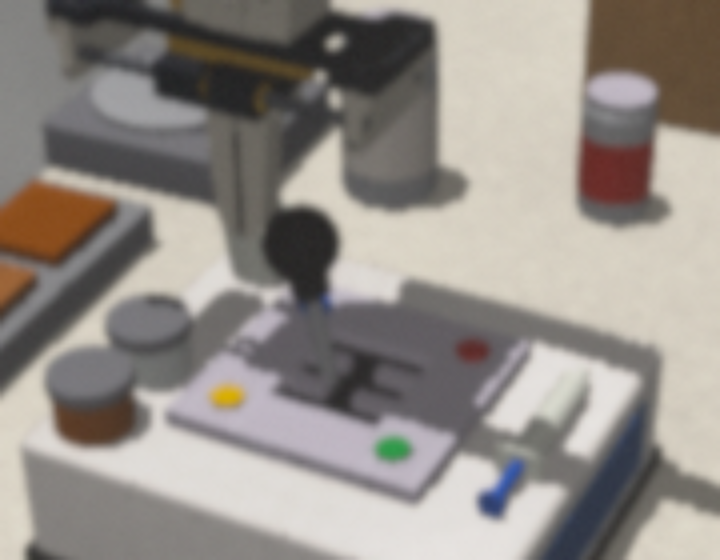

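```bash
python3 - <<'E'
from h import *
def P(u,gy):
    o,v=ray('side',u);a=togate(o)[1];b=togate(o+v)[1];p=o+v*(gy-a)/(b-a);return (togate(p)*1e3).round(1),p[2].round(4)
for n,q in dict(tipbot=(255,281),tipL=(232,270),tipR=(285,270),fingL=(212,130),fingR=(285,130)).items():
    u=((q[0]+.5)/4-.5+215,(q[1]+.5)/4-.5+150);print(n,[P(u,g) for g in(-.02,0)])
E
```

```text
tipbot [(array([ 71.9, -20. ]), np.float64(0.1297)), (array([59.3,  0. ]), np.float64(0.1453))]
tipL [(array([ 86.7, -20. ]), np.float64(0.1327)), (array([73.7, -0. ]), np.float64(0.1482))]
tipR [(array([ 52., -20.]), np.float64(0.1429)), (array([39.9,  0. ]), np.float64(0.1581))]
fingL [(array([ 93.7, -20. ]), np.float64(0.2201)), (array([80.4, -0. ]), np.float64(0.2332))]
fingR [(array([ 48.2, -20. ]), np.float64(0.2314)), (array([36.2,  0. ]), np.float64(0.2441))]
```

The finger tip was camouflaged against the pale table in the earlier view. In this picture it is plain at crop (255,281), which gives gate x 59 and z 0.145, so the reported TCP is right and I'm too low. I back off, raise and push at ball height.

```bash
python3 -m inch '[5,0,0,0,0, 10,0,10,0,0, 10,0,28,0,0, 10,0,28,0,0]'; python3 -m inch '[-4,0,0,0,0, -8,0,0,0,0, -12,1,0,0,0, -16,1,0,0,0, -16,1,0,0,0]'; python3 knob.py
```

```text
t: 3.57
tool_pos: [0.6323, -0.0189, 0.1681]
orientation: [2.271, 2.167, 0.003]
force: [0.6, -0.0, 1.5]
opening: 0.0008
gripper_force: 0.0
t: 3.98
tool_pos: [0.6137, -0.0178, 0.1644]
orientation: [-2.272, -2.168, 0.002]
force: [0.4, 0.9, -0.6]
opening: 0.0001
gripper_force: 0.0
px [289.4 210.8] r 8.0 gate [30.2  0.6] z 0.177 | alt [  96.2 -111. ] 0.096
tcp gate [52.6  1.6] 0.165 [-0.3  1.   0.8] 4.0333
```

```bash
python3 -m inch '[-3,0,0,0,0, -6,0,0,0,0, -9,1,0,0,0, -12,1,0,0,0, -12,1,0,0,0]'; python3 knob.py
```

```text
t: 4.45
tool_pos: [0.6026, -0.0169, 0.1653]
orientation: [-2.273, -2.169, 0.0]
force: [-0.0, 0.5, -0.5]
opening: 0.0006
gripper_force: 0.0
px [289.5 210.5] r 8.4 gate [30.6 -0.6] z 0.177 | alt [  95.6 -110.5] 0.097
tcp gate [41.2  1.9] 0.165 [-0.2 -0.5 -1. ] 4.5
```

```bash
python3 - <<'E'
from h import *
from plant import read_camera
import cv2
a=read_camera('side')['image'][140:270,225:355];w=read_camera('wrist')['image'][130:430,150:450]
b=read_camera('scene')['image'][190:320,260:360]
z=lambda i,w_,h_:cv2.resize(i,(w_,h_),interpolation=3)
top=np.hstack([z(a,390,390),z(w,400,390)])
cv2.imwrite('pics/e.png',top)
E
```

```text
(no output)
```

View pics/e.png

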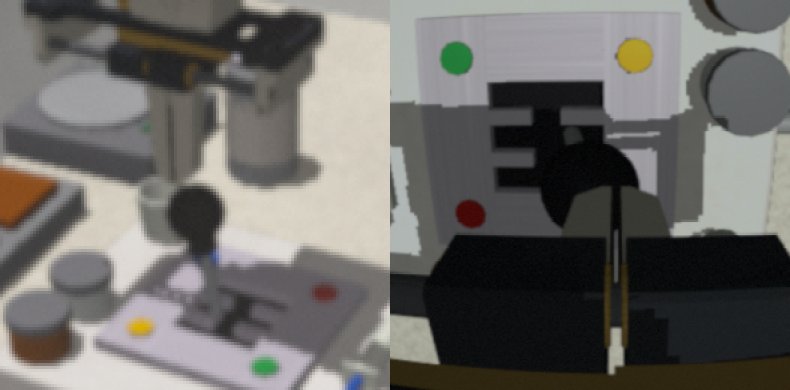

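```bash
python3 - <<'E'
from h import *
def P(u,gy):
    o,v=ray('side',u);a=togate(o)[1];b=togate(o+v)[1];p=o+v*(gy-a)/(b-a);return (togate(p)*1e3).round(1),p[2].round(4)
print([P((283.3,200.7),g) for g in(-.02,-.01,0.002,.01)])
c=((190)/4+215,(195)/4+150);print(c,[P(c,g) for g in(-.02,-.01,0.,.01)])
E
```

```text
[(array([ 56.7, -20. ]), np.float64(0.1839)), (array([ 50.5, -10. ]), np.float64(0.1909)), (array([43.2,  2. ]), np.float64(0.1993)), (array([38.3, 10. ]), np.float64(0.2049))]
(262.5, 198.75) [(array([110.2, -20. ]), np.float64(0.1744)), (array([103.4, -10. ]), np.float64(0.1815)), (array([96.5,  0. ]), np.float64(0.1887)), (array([89.6, 10. ]), np.float64(0.1958))]
```

The "tip" I saw in the low view was actually the dose cup standing behind the finger. Three measurements now agree that the real tips end about 32 mm above the reported TCP: side view z 0.199 against 0.165 reported, with x matching. So I back off and work at a reported z of about 0.122, which puts the tips near 0.155.

```bash
python3 -m inch '[0,0,10,0,0, 16,-1,10,0,0, 32,-2,10,0,0, 32,-2,-10,0,0, 32,-2,-30,0,0, 32,-2,-43,0,0, 32,-2,-43,0,0]'; python3 -m inch '[-3,0,0,0,0, -6,0,0,0,0, -9,0,0,0,0, -12,0,0,0,0, -15,0,0,0,0, -15,0,0,0,0]'; python3 knob.py
```

```text
t: 5.23
tool_pos: [0.6328, -0.0188, 0.1186]
orientation: [-2.27, -2.165, 0.006]
force: [-0.4, 0.1, -0.5]
opening: 0.0005
gripper_force: 0.0
t: 5.73
tool_pos: [0.6206, -0.0191, 0.1238]
orientation: [2.272, 2.167, 0.003]
force: [2.6, -0.7, 3.2]
opening: 0.0007
gripper_force: 1.5
px [292. 211.] r 8.6 gate [24.1  0.2] z 0.178 | alt [  92.  -116.3] 0.093
tcp gate [59.1  0.6] 0.124 [ 2.3 -1.   2.5] 5.7833
```

The knob now moves at low force, with the TCP 35 mm behind it. It has 24 mm to go to the cross channel.

```bash
python3 -m inch '[-3,0,0,0,0, -6,0,0,0,0, -9,0,0,0,0, -12,1,0,0,0, -15,1,0,0,0, -18,1,0,0,0, -20,1,0,0,0, -20,1,0,0,0]'; python3 knob.py
```

```text
t: 6.45
tool_pos: [0.5994, -0.0179, 0.1221]
orientation: [-2.273, -2.168, 0.0]
force: [1.6, 1.5, 1.9]
opening: 0.0009
gripper_force: 1.0
px [301.3 213.3] r 8.4 gate [0.9 1.7] z 0.18 | alt [  76.1 -134.7] 0.08
tcp gate [38.   0.9] 0.122 [2.2 0.8 1.2] 6.5
```

The knob is at the cross channel, gate x +1. I go around to its right side.

```bash
python3 -m inch '[10,0,0,0,0, 20,-1,0,0,0, 19,-20,0,0,0, 18,-40,0,0,0, 17,-56,0,0,0, -3,-55,0,0,0, -22,-54,0,0,0, -41,-53,0,0,0, -41,-53,0,0,0]'; python3 -m inch '[0,5,0,0,0, 0,10,0,0,0, 1,15,0,0,0, 1,20,0,0,0, 1,24,0,0,0, 1,28,0,0,0, 1,28,0,0,0]'; python3 knob.py
```

```text
t: 7.25
tool_pos: [0.5554, -0.0707, 0.1208]
orientation: [-2.271, -2.166, 0.004]
force: [-0.7, -0.7, -1.0]
opening: 0.0006
gripper_force: 0.0
t: 7.83
tool_pos: [0.5604, -0.0422, 0.1224]
orientation: [2.272, 2.169, 0.0]
force: [0.4, 0.2, -0.4]
opening: 0.0005
gripper_force: 0.0
px [300.  214.5] r 8.4 gate [1.4 6.7] z 0.18 | alt [  80.  -134.8] 0.076
tcp gate [ -0.1 -25.5] 0.122 [ 0.   0.3 -0.4] 7.8833
```

```bash
python3 -m inch '[0,3,0,0,0, 0,6,0,0,0, 0,9,0,0,0, 1,12,0,0,0, 1,15,0,0,0, 1,18,0,0,0, 1,18,0,0,0]'; python3 knob.py
```

```text
t: 8.47
tool_pos: [0.5609, -0.0243, 0.1221]
orientation: [-2.272, -2.169, -0.0]
force: [-0.2, 0.3, -0.6]
opening: 0.0004
gripper_force: 0.1
px [296.3 219. ] r 8.6 gate [ 1.1 23.2] z 0.178 | alt [  91. -135.] 0.059
tcp gate [-0.3 -7.5] 0.122 [ 0.3 -0.5  0.8] 8.5167
```

```bash
python3 -m inch '[0,3,0,0,0, 0,6,0,0,0, 0,9,0,0,0, 1,12,0,0,0, 1,15,0,0,0, 1,18,0,0,0, 1,21,0,0,0, 1,24,0,0,0, 1,24,0,0,0]'; python3 knob.py
```

```text
t: 9.27
tool_pos: [0.562, -0.0003, 0.1223]
orientation: [-2.273, -2.169, -0.0]
force: [0.4, -0.0, -0.6]
opening: 0.0007
gripper_force: 0.1
px [290.5 227. ] r 8.6 gate [ 1.4 47.4] z 0.173 | alt [ 106.5 -130.6] 0.032
tcp gate [-0.2 16.5] 0.122 [-0.5  0.  -1.3] 9.3167
```

The knob is at (1, 47), in line with the green lane. I go around to its far side and push near.

```bash
python3 -m inch '[-1,-10,0,0,0, -1,-20,0,0,0, 19,-21,0,0,0, 39,-22,0,0,0, 59,-23,0,0,0, 60,-6,0,0,0, 60,11,0,0,0, 61,28,0,0,0, 61,28,0,0,0]'; python3 -m inch '[-5,0,0,0,0, -10,0,0,0,0, -15,0,0,0,0, -20,1,0,0,0, -25,1,0,0,0, -30,1,0,0,0, -35,2,0,0,0, -35,2,0,0,0]'; python3 knob.py
```

```text
t: 10.07
tool_pos: [0.6232, 0.0285, 0.1222]
orientation: [-2.271, -2.169, -0.001]
force: [-0.4, 0.3, 0.3]
opening: 0.0003
gripper_force: 0.0
t: 10.73
tool_pos: [0.5875, 0.0289, 0.1227]
orientation: [2.273, 2.168, 0.0]
force: [1.5, -1.3, 1.2]
opening: 0.0005
gripper_force: 0.8
px [296.4 229.2] r 8.4 gate [-12.6  48.1] z 0.173 | alt [  94.8 -140.5] 0.023
tcp gate [24.  47.1] 0.123 [ 0.6 -0.2  0.6] 10.7833
```

```bash
python3 -m inch '[-3,0,0,0,0, -7,0,0,0,0, -11,0,0,0,0, -14,1,0,0,0, -17,1,0,0,0, -20,1,0,0,0, -23,1,0,0,0, -26,1,0,0,0, -28,1,0,0,0, -28,1,0,0,0]'; python3 knob.py; python3 -m inch '[-2,0,0,0,0, -4,0,0,0,0, -5,0,0,0,0, -5,0,0,0,0]'; python3 knob.py
```

```text
t: 11.62
tool_pos: [0.5595, 0.0301, 0.1221]
orientation: [-2.273, -2.168, 0.0]
force: [1.3, 0.3, -1.5]
opening: 0.0003
gripper_force: 0.6
px [308.7 234.3] r 8.8 gate [-40.   47.4] z 0.168 | alt [  67.3 -156.1] 0.006
tcp gate [-4.1 46.9] 0.122 [ 1.3 -0.2 -0.7] 11.6667
t: 12.0
tool_pos: [0.5548, 0.03, 0.1222]
orientation: [-2.273, -2.168, 0.0]
force: [1.9, 0.3, -1.5]
opening: 0.0003
gripper_force: 0.7
px [310.4 235.8] r 8.8 gate [-44.4  48.5] z 0.167 | alt [  63.  -157.6] 0.001
tcp gate [-8.8 46.6] 0.122 [ 0.6 -0.3 -1.2] 12.05
```

Now 1 mm steps until the force or position shows the end stop.

```bash
python3 -m inch '[-1,0,0,0,0, -2,0,0,0,0, -3,0,0,0,0, -4,0,0,0,0, -4,0,0,0,0]'; python3 knob.py; python3 -m inch '[-1,0,0,0,0, -2,0,0,0,0, -2,0,0,0,0]'; python3 knob.py
```

```text
t: 12.47
tool_pos: [0.5512, 0.03, 0.1223]
orientation: [2.273, 2.168, 0.001]
force: [2.8, -0.4, -1.7]
opening: 0.0006
gripper_force: 1.4
px [312.  235.5] r 9.2 gate [-46.8  46.2] z 0.167 | alt [  59.1 -159.2] 0.003
tcp gate [-12.6  46.4] 0.122 [ 2.3  0.1 -1.6] 12.5167
t: 12.77
tool_pos: [0.5501, 0.03, 0.1226]
orientation: [2.272, 2.167, 0.003]
force: [7.5, -0.7, -3.3]
opening: 0.0007
gripper_force: 3.4
px [312.5 236. ] r 8.8 gate [-48.1  46.6] z 0.166 | alt [  57.9 -159.6] 0.001
tcp gate [-13.6  46.3] 0.123 [ 8.6 -0.1 -3.4] 12.8167
```

The force rose sharply to 8 N with the knob at (-48, 47), so it is at the end stop. I back off, rise and check.

```bash
python3 -m inch '[4,0,0,0,0, 12,0,0,0,0, 24,0,0,0,0, 24,0,20,0,0, 24,0,50,0,0, 24,0,85,0,0, 24,0,120,0,0, 24,0,120,0,0, 24,0,120,0,0]'; python3 knob.py; python3 - <<'E'
from plant import read_camera
import cv2,numpy as np
a=read_camera('side')['image'][170:320,215:395];b=read_camera('scene')['image'][200:350,235:395]
cv2.imwrite('pics/f.png',np.hstack([cv2.resize(a,(420,350),interpolation=3),cv2.resize(b,(373,350),interpolation=3)]))
E
```

```text
t: 13.57
tool_pos: [0.5749, 0.03, 0.2454]
orientation: [2.271, 2.166, 0.005]
force: [0.5, 0.8, -0.6]
opening: 0.0004
gripper_force: 0.0
px [312.5 236.5] r 8.8 gate [-48.6  47.6] z 0.166 | alt [  57.8 -159.5] -0.0
tcp gate [ 9.8 47.5] 0.243 [ 0.  -0.5 -0.6] 13.6167
```

View pics/f.png

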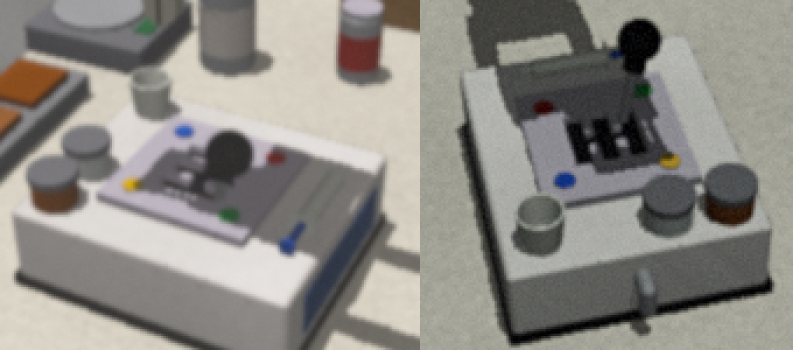

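The picture shows the knob (left half 228,157; right half 638,40) leaning home in the near-left lane by the green dot. Cup, bowls and syringe stand as before, and the robot is clear.

```bash
python3 -c "
from plant import job
print(job.close_job())"
```

```text
the job is handed in; nothing more can be done
None
```

The lever is fully home in the green-dot slot, pushed there with shut fingertips and never gripped; nothing else appears to have moved, the highest force I read was about 11 N, and the job was handed in at about 14 s.

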